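Slide the bench block into its station

ROBOT

A 7-joint arm with a two-finger parallel gripper is mounted at the origin on the work surface. World frame = base frame: x ahead of the robot, y to its left, z up, the work surface at z = 0. Lengths are in m, angles in rad, forces in N, time in s.
With the tool pointing down it reaches from about 0.4 to 0.875 m from the base axis. Payload 4.4 kg.
Tool frame: the origin (TCP) lies on the front face of the gripper's body, between the roots of the fingers; the fingertips stand 73 mm ahead of it and the grasp point (between the pads) lies 54 mm ahead of it; z points along the fingers, y is the line along which they close (so a half turn about z gives the same grasp; the last joint's range is limited). The gripper opens to 85 mm and grips with 20 to 120 N. Pads are 22 mm wide; open, the fingers measure 114 mm over their backs; the gripper's body (76 mm by 85 mm) begins 54 mm behind the grasp point. The pads swing forward as they close: fully open they stand 13 mm farther back than shut.
Start: joints at [-1.208, 0.628, 0.038, 1.517, -0.027, 0.996, -0.02], TCP at [0.27, 0.591, 0.304] pointing down, gripper open.
Joint ranges: [-3.06, 3.06], [-0.37, 2.12], [-1.25, 1.32], [0.18, 2.47], [-1.1, 4.24], [0.23, 1.98], [-2.94, 2.94]. Speed limits (rad/s): [2.57, 2.57, 3.14, 3.14, 3.14, 3.14, 3.14].

INTERFACE

Orientations are given as a 3x3 rotation matrix whose columns are the frame's x, y, z axes.
In Python, from workcell import telemetry, eyes, workorder gives the robot as it stands. The module is installed in compiled form; this text tells all that it offers.
- The arm moves only by the tool drive_tool, never from a script. Its argument "moves" is a list of rows, each an object of numbers: "gripper": the finger opening in mm, from 0 to 85.4; "tx", "ty", "tz": the shift along the tool's x, y, z in mm; "turn": the turn about the tool's z in rad. A call has 1 to 5 rows; each row is the pose to reach, as a shift and turn from the pose commanded when the call began, along the tool's axes at that moment; what a row does not reach only later rows make up. A row lasts 1/12 s, in which the tool goes at most 41.7 mm and 7.16 degrees, less where a joint would pass 70% of its speed; a pose out of reach is approached as far as the arm can. A call with a gripper value outside its range is refused whole. The fingers move at their own pace and stop on an object; "force" is the grip in N (left out, the last holds). Time passes only in rows, so rows that repeat a pose let the fingers close. It gives the time, the measured TCP pose, the force, the opening and the grip force at its end, in the units of the state.
- telemetry.sense(): the state, without advancing time (a new reading comes with each control period).
- eyes.grab_frame(name): name is "side" or "top"; returns (picture, depth): 384x512x3 uint8, red, green, blue; 384x512 float32, m along the optical axis (not along the pixel's ray), 0 where there is no reading.
- eyes.camera_info(name): a dict with "fx", "fy", "cx", "cy" (pixels), "R" (3x3) and "t" (3): a world point X has camera coordinates R X + t. Camera axes: x right, y down, z forward; pixel columns grow to the right and rows downward; lengths in m; the calibration is good to about 2 mm. A picture is of the moment at which its call begins. camera_info takes no time and is no camera call.
- workorder.sign_off(): hands the job in; it is judged then, once.
The state is a dict: "time_s": time; "joint_pos": joint angles; "qvel": joint speeds; "tau": joint torques, N m; "tool_pos": TCP position; "orientation": TCP orientation; "wrist_force": force on the tool from outside, world axes, zero at the start; "torque": the same for the moment, N m; "opening": finger opening in m; "finger_force": force on a finger pad.
Only numpy, scipy, OpenCV 4.12 (cv2) and the standard library are available. Lean on these libraries where they do the work, as an engineer would, in place of code of your own. Each camera call takes 0.05 s, during which the arm holds its last target. There are 200 camera calls.

TASK

Push the aluminium bench block along the desk, lengthwise between the two steel posts, until its leading end rests against the wooden stop bar. Only push it: it must stay flat on the desk, never lifted. Leave the other things on the desk where they are, and finish clear of the block.

Things in the scene. Friction and masses are not known exactly. Their poses are not given: they have to be found in the camera images.
- bench_block: Bench block: loose aluminium slab with dark holes in its top, 110 mm long (x), 92 mm wide (y), 22 mm high, about 0.6 kg; slides when pushed on a side face. Origin: centre of its underside, z up. Starts before the posts, centre 140 to 190 mm before them, up to 45 mm off the station's centre line, its x axis within 0.4 rad of the station's. Both ends are alike.
- station: Two fixed upright round steel posts, 16 mm thick, 40 mm high, and a stop bar beyond them, on bare desk. Origin on the desk midway between the posts; x: the way to push the block, roughly to the robot's left; z up. Post centres at y = +57 and -57 mm: the gap is 98 mm. Block home: its centre at x = +20 mm, its rear end at x = -35 mm, still before the posts.
- stop_face (a point): Middle of the stop bar's near face, at desk level, 75 mm beyond the line of the posts (station x). The bar is light wood, fixed, 110 mm wide along station y, 20 mm thick, 18 mm high.
- dish: black ceramic dish, 80 mm across, 26 mm high, loose bystander; origin at its underside, on its axis.
- loupe: black eye loupe, a cone 34 mm across and 26 mm high, loose bystander; origin at its underside, on its axis.
- jar: lidded glass jar, 66 mm across, 85 mm high, loose bystander; origin at its underside, on its axis.
- blower: grey plastic dust blower with upright nozzle, 60 mm across, 115 mm high, loose bystander; origin at its underside, on its axis.
- oil_cup: small brass oil cup, 32 mm across, 24 mm high, loose bystander; origin at its underside, on its axis.
- screwdriver: small steel screwdriver lying flat, about 125 mm long, 10 mm thick, loose bystander; origin at its underside near the middle of its length.
Not all that is in view belongs to the job. What is meant by the bench_block is not blue, and is the larger of those in its own colour.

How it is judged:
On the way:
1. the block's leading end has entered between the posts, the block straight (x of bench_block in the frame of station above -0.045 m and y of bench_block in the frame of station between -0.006 and 0.006 m and angle between the x axis of bench_block and the x axis of station, either way round below 0.1 rad), for 0.1 s.
At the end, for the whole second after the job is handed in: The bench block lies flat and at rest between the posts, within 0.1 rad of straight, its leading end within 4 mm of the stop bar (x of bench_block in the frame of station between 0.016 and 0.023 m and y of bench_block in the frame of station between -0.006 and 0.006 m and angle between the x axis of bench_block and the x axis of station, either way round below 0.1 rad and height (world z) of bench_block below 0.003 m and angle between bench_block's own z axis and vertical below 0.05 rad and linear speed of bench_block below 0.01 m/s); the robot touches nothing.
It fails at once if the bench block is lifted off the desk or tipped (more than 8 mm or 0.15 rad) (height (world z) of bench_block above 0.008 m or angle between bench_block's own z axis and vertical above 0.15 rad).
It fails at once if another thing on the desk is shifted by more than 15 mm or tipped over (distance of any of dish, loupe, jar, blower, oil_cup, screwdriver from where it was at the start of the episode above 0.015 m or angle between any of dish, loupe, jar, blower, oil_cup, screwdriver's own z axis and vertical above 0.4 rad).
It also fails if it takes over 72 s, if anything falls off the work surface, if the arm or the gripper's body presses on something with over 40 N, if the wrist force passes 120 N, or if a joint passes its speed limit or range.

## Working session

There is one attempt and no reset: what is moved stays moved. The work goes in short steps, Python scripts to look and compute and a tool call to move; the robot and the scene stay as the last step left them, time stands still between calls to the robot, and variables do not carry over. Pictures are saved under pics/ and viewed, at most 10 in all, crops included, and the job is handed in when it is done.

Besides the shell and the picture viewer there is one more tool, called after "Request:" in YAML: its name, and indented under it one key for each argument. drive_tool: Moves the arm, as the interface text tells. Its arguments: {"type":"object","properties":{"moves":{"type":"array","items":{"type":"object","properties":{"gripper":{"type":"number"},"tx":{"type":"number"},"ty":{"type":"number"},"tz":{"type":"number"},"turn":{"type":"number"}}}},"force":{"type":"number"}},"required":["moves"]}

```bash
mkdir -p pics
cat > h.py <<'E'
import numpy as np, cv2
from workcell import telemetry, eyes, workorder
def px2w(cam,u,v,z):
    i=eyes.camera_info(cam);R=np.array(i["R"]);t=np.array(i["t"])
    d=R.T@np.array([(u-i["cx"])/i["fx"],(v-i["cy"])/i["fy"],1]);c=-R.T@t
    return c+d*(z-c[2])/d[2]
def w2px(cam,X):
    i=eyes.camera_info(cam);p=np.array(i["R"])@np.array(X)+np.array(i["t"])
    return i["fx"]*p[0]/p[2]+i["cx"],i["fy"]*p[1]/p[2]+i["cy"]
E
python3 - <<'E'
from h import *
s=telemetry.sense();print(s["tool_pos"],s["orientation"],s["time_s"])
for n in("top","side"):
    p,d=eyes.grab_frame(n);np.savez("f_"+n,p=p,d=d)
    i=eyes.camera_info(n);print(n,-np.array(i["R"]).T@i["t"],i["fx"])
    cv2.imwrite(f"pics/{n}0.png",cv2.resize(p[:,:,::-1],(800,600),interpolation=cv2.INTER_CUBIC))
E
```

```text
[0.27001417 0.59072863 0.30299978] [[-9.09486942e-01  4.15731848e-01 -7.29408393e-04]
 [ 4.15732484e-01  9.09485300e-01 -1.72949817e-03]
 [-5.56212590e-05 -1.87619476e-03 -9.99998238e-01]] 0.0
top [0.53262333 0.00406505 1.0524644 ] 436.496588377272
side [0.3311576  0.57407085 0.77745303] 416.24600076447047
```

View pics/top0.png

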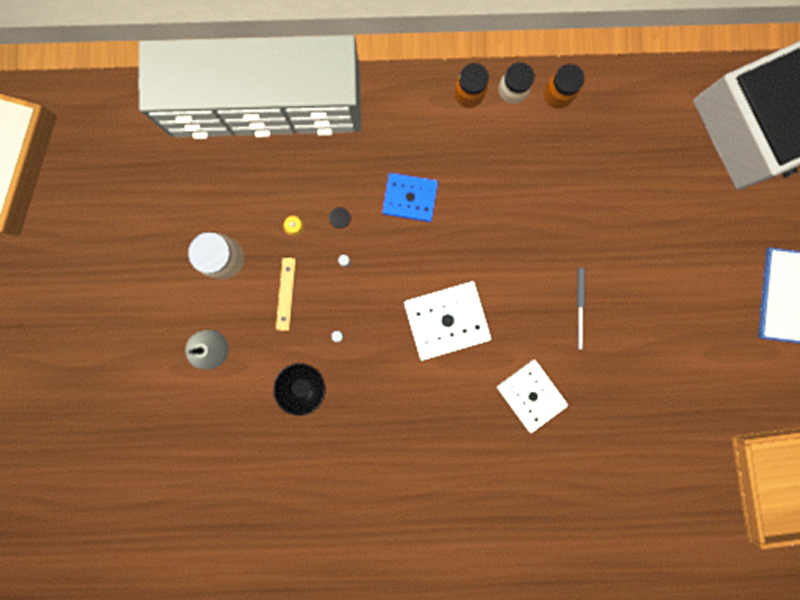

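View pics/side0.png

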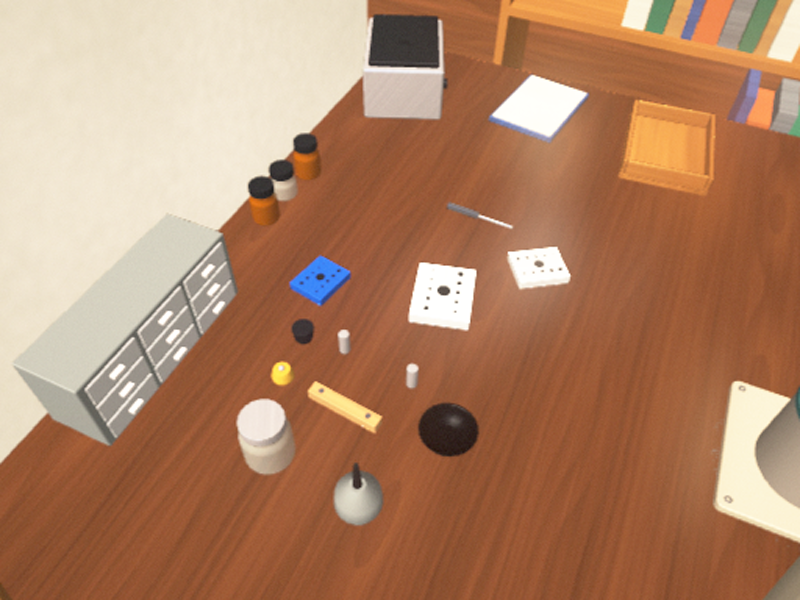

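Top view (800×600 scale): the candidates are a large bare slab at (448,321), a small bare slab at (533,396) and a blue one at (410,197). I choose the large bare one. Posts are at (343,260) and (337,337), the stop bar at (285,294), and the screwdriver at (580,310) behind the block. The dish is at (300,389), the loupe at (340,217) and the oil cup at (292,225).

```bash
cat >> h.py <<'E'
def mask_polys(p):
    hsv=cv2.cvtColor(p,cv2.COLOR_RGB2HSV)
    return ((hsv[:,:,1]<70)&(hsv[:,:,2]>150)).astype(np.uint8)
def block(p,near=None):
    """top-face rect of biggest white slab in middle of the top view -> centre xy, yaw of long axis, sizes"""
    m=mask_polys(p)
    cs,_=cv2.findContours(m,cv2.RETR_EXTERNAL,cv2.CHAIN_APPROX_NONE)
    out=[]
    for c in cs:
        a=cv2.contourArea(c)
        (u,v),_,_=cv2.minAreaRect(c)
        if a<800 or not(180<u<380 and 150<v<290):continue
        W=np.array([px2w("top",q[0][0],q[0][1],.022)[:2] for q in c],np.float32)
        (x,y),(w,h),ang=cv2.minAreaRect(W*1000)
        B=cv2.boxPoints(((x,y),(w,h),ang))
        out.append((x,y,max(w,h),min(w,h),B))
    return sorted(out,key=lambda o:-o[2]*o[3])
def yaw(B,ref):
    e=[B[1]-B[0],B[2]-B[1]];e=max(e,key=np.linalg.norm)
    if e@ref<0:e=-e
    return np.arctan2(e[1],e[0])
E
python3 - <<'E'
from h import *
f=np.load("f_top.npz");p,d=f["p"],f["d"];g=p[:,:,::-1]
for o in block(p):print(o[:4],yaw(o[4],np.array([0,1.])),o[4].tolist())
# posts & small things via mask
m=mask_polys(p);n,l,st,ce=cv2.connectedComponentsWithStats(m)
for k in range(1,n):
    u,v=ce[k]
    if 200<u<240 and 150<v<230 and st[k,4]>10: print("post",ce[k],st[k],px2w("top",u,v,.04))
hsv=cv2.cvtColor(p,cv2.COLOR_RGB2HSV)
m=((hsv[:,:,0]>14)&(hsv[:,:,0]<35)&(hsv[:,:,1]>60)&(hsv[:,:,2]>150)).astype(np.uint8);m[:,:160]=0;m[:,200:]=0;m[:155]=0;m[230:]=0
c=max(cv2.findContours(m,cv2.RETR_EXTERNAL,cv2.CHAIN_APPROX_NONE)[0],key=cv2.contourArea)
W=np.array([px2w("top",*q[0],.018)[:2]*1000 for q in c],np.float32);r=cv2.minAreaRect(W);print("bar",r,cv2.boxPoints(r).tolist())
for nm,u,v,z in(("dish",300,389,.026),("loupe",340,217,.026),("cup",292,225,.024),("sd1",581,268,.005),("sd2",580,349,.005),("sblk",533,396,.022),("blue",410,197,.022)):print(nm,px2w("top",u*.64,v*.64,z))
for v in (600,800):0
c=g[120:290,190:400];cv2.imwrite("pics/crop.png",cv2.resize(c,None,fx=3.5,fy=3.5,interpolation=cv2.INTER_CUBIC))
f=np.load("f_side.npz");m=mask_polys(f["p"]);n,l,st,ce=cv2.connectedComponentsWithStats(m)
for k in range(1,n):
    if 10<st[k,4]<3000 and 200<ce[k][0]<370 and 150<ce[k][1]<260:
        print(st[k],px2w("side",st[k,0]+st[k,2]/2,st[k,1]+3,.04),px2w("side",*ce[k],.022))
E
```

```text
(536.0210571289062, -72.31686401367188, 112.19232177734375, 93.7791976928711) 1.825057 [[476.52911376953125, -29.818363189697266], [504.74884033203125, -138.4036407470703], [595.5130004882812, -114.81536865234375], [567.2932739257812, -6.2300872802734375]]
(419.66607666015625, -196.07081604003906, 86.90779113769531, 72.88497924804688) 0.5982951 [[363.2345886230469, -190.4332275390625], [404.2859191894531, -250.65786743164062], [476.0975646972656, -201.70840454101562], [435.0462341308594, -141.4837646484375]]
post [219.33333333 166.        ] [216 163   8   7  42] [0.63048668 0.08115602 0.04      ]
post [215.11627907 214.88372093] [212 212   7   7  43] [0.51726671 0.09363486 0.04      ]
bar ((583.1199951171875, 171.8154754638672), (21.74813461303711, 110.51924896240234), 83.73387145996094) [[527.0036010742188, 167.03778076171875], [636.8626098632812, 154.9749755859375], [639.2363891601562, 176.59317016601562], [529.3773803710938, 188.65597534179688]]
dish [0.43920742 0.1507151  0.026     ]
loupe [0.69641597 0.08477912 0.026     ]
cup [0.68658072 0.15806902 0.024     ]
sd1 [ 0.61011849 -0.28271162  0.005     ]
sd2 [ 0.48597262 -0.27578695  0.005     ]
sblk [ 0.41856032 -0.19777517  0.022     ]
blue [ 0.72471312 -0.02229799  0.022     ]
[325 158  40  27 817] [ 0.42059953 -0.20245192  0.04      ] [ 0.41453809 -0.18602427  0.022     ]
[ 262  168   43   44 1466] [ 0.5478759  -0.10391287  0.04      ] [ 0.53143001 -0.06298727  0.022     ]
[216 211   8  15  90] [0.62710107 0.08046899 0.04      ] [0.63038257 0.07877877 0.022     ]
[260 233   8  15  97] [0.5140471  0.09348935 0.04      ] [0.51659375 0.09185382 0.022     ]
```

View pics/crop.png

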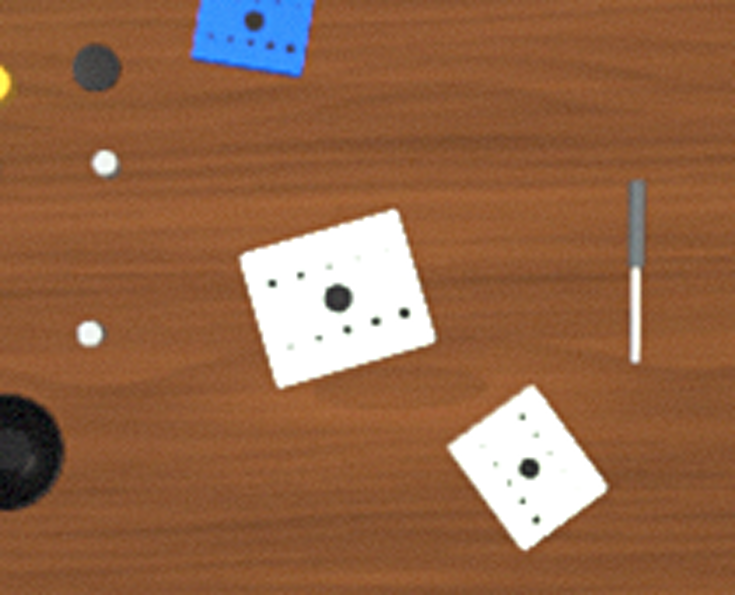

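The crop confirms it. The large slab measures 112×94 mm and has its hole pattern, so it is the bench block. It sits at about (-163, +20) mm in station coordinates with +0.364 rad of yaw. First I'll push sideways on its +y face near the leading end.

Request:
drive_tool:
  moves:
    - {"gripper":0,"tx":-85,"ty":-102,"tz":0,"turn":0.12}
    - {"gripper":0,"tx":-85,"ty":-102,"tz":0,"turn":0.24}
    - {"gripper":0,"tx":-85,"ty":-102,"tz":0,"turn":0.36}
    - {"gripper":0,"tx":-106,"ty":-127,"tz":0,"turn":0.48}
    - {"gripper":0,"tx":-128,"ty":-153,"tz":0,"turn":0.6}

```text
time_s: 0.52
tool_pos: [0.3234, 0.3955, 0.3037]
orientation: [[-0.509, 0.86, -0.0], [0.86, 0.509, -0.002], [-0.001, -0.001, -1.0]]
wrist_force: [0.4, 0.4, 0.2]
opening: 0.0257
finger_force: 0.0
```

```bash
cat >> h.py <<'E'
O=np.array([573.5,87.2]);SA=np.arctan2(113.2,12.5)  # station origin mm, yaw of station x
SA=np.arctan2(.994,.1095)
ex=np.array([np.cos(SA),np.sin(SA)]);ey=np.array([-ex[1],ex[0]])
def st(P):P=np.array(P)-O;return P@ex,P@ey
def tool():
    s=telemetry.sense();R=np.array(s["orientation"]);p=np.array(s["tool_pos"])*1000
    print("t",round(s["time_s"],2),"tool st",np.round(st(p[:2]),1),"z",round(p[2],1),"yaw err",round(np.arctan2(R[1,0],R[0,0])-SA,4),"F",np.round(s["wrist_force"],1),"op",round(s["opening"]*1000,1))
    return p,R
def goto(sx,sy,z):
    """tool-axis shift to reach station xy, z (mm)"""
    p,R=tool();w=np.r_[O+sx*ex+sy*ey,z];print("to",(sx,sy,z),"shift",np.round(R.T@(w-p),1),"turn",round(np.arctan2(R[1,0],R[0,0])-SA,4))
def look():
    p,_=eyes.grab_frame("top")
    for o in block(p)[:1]:print("block st",np.round(st(o[:2]),1),"size",np.round(o[2:4],1),"th",round(float(yaw(o[4],ex)-SA),4))
    return p
E
python3 -c "
from h import *
goto(-151,112,303)"
```

```text
t 0.52 tool st [279.1 282.3] z 303.7 yaw err 0.6443 F [0.4 0.4 0.2] op 25.7
to (-151, 112, 303) shift [-446.2 -122.1    1.3] turn 0.6443
```

Request:
drive_tool:
  moves:
    - {"gripper":0,"tx":-40,"ty":-11,"tz":0,"turn":0.12}
    - {"gripper":0,"tx":-80,"ty":-22,"tz":0,"turn":0.24}
    - {"gripper":0,"tx":-120,"ty":-33,"tz":0,"turn":0.36}
    - {"gripper":0,"tx":-160,"ty":-44,"tz":0,"turn":0.48}
    - {"gripper":0,"tx":-200,"ty":-55,"tz":0,"turn":0.6}

```text
time_s: 0.93
tool_pos: [0.379, 0.1972, 0.3039]
orientation: [[0.063, 0.998, -0.0], [0.998, -0.063, 0.0], [0.0, -0.0, -1.0]]
wrist_force: [0.9, 0.7, -0.7]
opening: 0.0
finger_force: 0.0
```

```bash
python3 -c "
from h import *
goto(-151,112,303)"
```

```text
t 0.93 tool st [ 88.  205.4] z 303.9 yaw err 0.0463 F [ 0.9  0.7 -0.7] op 0.0
to (-151, 112, 303) shift [-243.1   82.3    0.8] turn 0.0463
```

Request:
drive_tool:
  moves:
    - {"gripper":0,"tx":-39,"ty":14,"tz":0,"turn":0.045}
    - {"gripper":0,"tx":-78,"ty":28,"tz":0,"turn":0.045}
    - {"gripper":0,"tx":-117,"ty":42,"tz":0,"turn":0.045}
    - {"gripper":0,"tx":-156,"ty":56,"tz":0,"turn":0.045}
    - {"gripper":0,"tx":-195,"ty":70,"tz":0,"turn":0.045}

```text
time_s: 1.35
tool_pos: [0.4376, -0.0015, 0.3039]
orientation: [[0.102, 0.995, -0.0], [0.995, -0.102, 0.0], [0.0, -0.0, -1.0]]
wrist_force: [0.8, 0.6, -0.5]
opening: 0.0
finger_force: 0.0
```

```bash
python3 -c "
from h import *
goto(-151,112,81)"
```

```text
t 1.35 tool st [-103.   125.3] z 303.9 yaw err 0.0071 F [ 0.8  0.6 -0.5] op 0.0
to (-151, 112, 81) shift [-48.1  13.  222.9] turn 0.0071
```

Request:
drive_tool:
  moves:
    - {"gripper":0,"tx":-24,"ty":7,"tz":20,"turn":0.007}
    - {"gripper":0,"tx":-48,"ty":13,"tz":50,"turn":0.007}
    - {"gripper":0,"tx":-48,"ty":13,"tz":88,"turn":0.007}
    - {"gripper":0,"tx":-48,"ty":13,"tz":125,"turn":0.007}
    - {"gripper":0,"tx":-48,"ty":13,"tz":160,"turn":0.007}

```text
time_s: 1.77
tool_pos: [0.4454, -0.0493, 0.1422]
orientation: [[0.111, 0.994, -0.0], [0.994, -0.111, -0.0], [-0.0, 0.0, -1.0]]
wrist_force: [0.5, 1.0, 0.7]
opening: 0.0002
finger_force: 0.0
```

Request:
drive_tool:
  moves:
    - {"gripper":0,"tz":20}
    - {"gripper":0,"tz":35}
    - {"gripper":0,"tz":45}
    - {"gripper":0,"tz":52}
    - {"gripper":0,"tz":52}

```text
schema error: expected keys gripper, tx, ty, tz, turn
```

Run:
```python
from h import *
goto(-151,112,81)
p=look()
c,_=eyes.grab_frame("side")
cv2.imwrite("pics/a.png",cv2.resize(np.hstack([p[120:290,180:390,::-1],c[120:290,200:410,::-1]]),None,fx=1.9,fy=1.9))
```

```text
t 1.77 tool st [-149.7  112.4] z 142.2 yaw err -0.0016 F [0.5 1.  0.7] op 0.2
to (-151, 112, 81) shift [-1.3  0.4 61.2] turn -0.0016
block st [-163.1   21.4] size [112.4  97.7] th 0.3735
```

View pics/a.png

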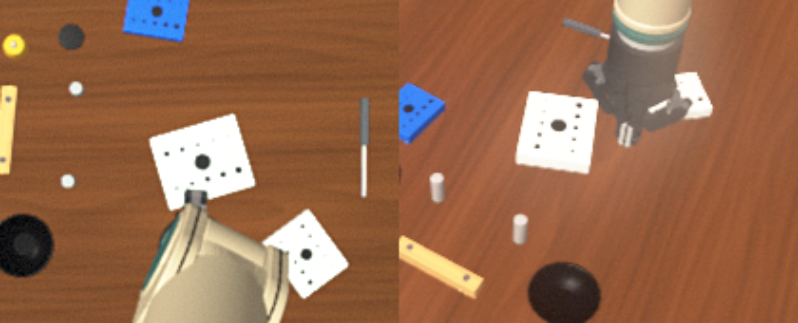

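The top view (left) shows the fingers just beyond the block's near edge at (195,200), and the side view shows the tips beside the block. The way down is clear.

Request:
drive_tool:
  moves:
    - {"gripper":0,"tx":0,"ty":0,"tz":30,"turn":0}
    - {"gripper":0,"tx":0,"ty":0,"tz":48,"turn":0}
    - {"gripper":0,"tx":0,"ty":0,"tz":57,"turn":0}
    - {"gripper":0,"tx":0,"ty":0,"tz":62,"turn":0}
    - {"gripper":0,"tx":0,"ty":0,"tz":62,"turn":0}

```text
time_s: 2.28
tool_pos: [0.4464, -0.0482, 0.0825]
orientation: [[0.109, 0.994, 0.001], [0.994, -0.109, 0.001], [0.001, 0.001, -1.0]]
wrist_force: [-0.7, -0.1, -0.0]
opening: 0.0001
finger_force: 0.0
```

Request:
drive_tool:
  moves:
    - {"gripper":0,"tx":0,"ty":5,"tz":0,"turn":0}
    - {"gripper":0,"tx":0,"ty":10,"tz":0,"turn":0}
    - {"gripper":0,"tx":0,"ty":15,"tz":0,"turn":0}
    - {"gripper":0,"tx":0,"ty":20,"tz":0,"turn":0}
    - {"gripper":0,"tx":0,"ty":22,"tz":0,"turn":0}

```text
time_s: 2.7
tool_pos: [0.4682, -0.0509, 0.0824]
orientation: [[0.109, 0.994, 0.0], [0.994, -0.109, 0.001], [0.001, 0.0, -1.0]]
wrist_force: [-3.6, -0.2, 1.9]
opening: 0.0002
finger_force: 1.6
```

Run:
```python
from h import *
tool();p=look()
```

```text
t 2.7 tool st [-148.8   89.6] z 82.4 yaw err 0.0004 F [-3.6 -0.2  1.9] op 0.2
block st [-162.6   19.2] size [112.4  93.8] th 0.3597
```

Request:
drive_tool:
  moves:
    - {"gripper":0,"tx":3,"ty":3,"tz":0,"turn":0}
    - {"gripper":0,"tx":6,"ty":6,"tz":0,"turn":0}
    - {"gripper":0,"tx":9,"ty":10,"tz":0,"turn":0}
    - {"gripper":0,"tx":11,"ty":14,"tz":0,"turn":0}
    - {"gripper":0,"tx":12,"ty":16,"tz":0,"turn":0}

```text
time_s: 3.17
tool_pos: [0.4852, -0.0399, 0.0817]
orientation: [[0.108, 0.994, -0.0], [0.994, -0.108, 0.001], [0.001, -0.001, -1.0]]
wrist_force: [-2.2, 1.1, 1.3]
opening: -0.0001
finger_force: 1.6
```

Run:
```python
from h import *
tool();p=look()
```

```text
t 3.17 tool st [-136.    73.9] z 81.7 yaw err 0.0011 F [-2.2  1.1  1.3] op -0.1
block st [-136.    36.3] size [170.  138.7] th 0.1528
```

Request:
drive_tool:
  moves:
    - {"gripper":0,"tx":2,"ty":3,"tz":0,"turn":0}
    - {"gripper":0,"tx":4,"ty":6,"tz":0,"turn":0}
    - {"gripper":0,"tx":5,"ty":8,"tz":0,"turn":0}
    - {"gripper":0,"tx":5,"ty":9,"tz":0,"turn":0}
    - {"gripper":0,"tx":5,"ty":-6,"tz":0,"turn":0}

```text
time_s: 3.63
tool_pos: [0.4833, -0.0357, 0.082]
orientation: [[0.109, 0.994, 0.006], [0.994, -0.109, -0.002], [-0.002, 0.006, -1.0]]
wrist_force: [0.7, 0.2, -0.1]
opening: 0.0003
finger_force: 0.0
```

Request:
drive_tool:
  moves:
    - {"gripper":0,"tx":0,"ty":-10,"tz":0,"turn":0}
    - {"gripper":0,"tx":0,"ty":-10,"tz":-30,"turn":0}
    - {"gripper":0,"tx":-20,"ty":-20,"tz":-50,"turn":0}
    - {"gripper":0,"tx":-50,"ty":-30,"tz":-60,"turn":0}
    - {"gripper":0,"tx":-80,"ty":-35,"tz":-70,"turn":0}

```text
time_s: 4.05
tool_pos: [0.4362, -0.1115, 0.1531]
orientation: [[0.107, 0.994, 0.003], [0.994, -0.107, -0.001], [-0.001, 0.003, -1.0]]
wrist_force: [0.3, -1.2, 0.1]
opening: -0.0003
finger_force: 0.0
```

Run:
```python
from h import *
tool();p=look()
cv2.imwrite("pics/b.png",cv2.resize(p[100:300,150:410,::-1],None,fx=2.5,fy=2.5))
```

```text
t 4.05 tool st [-212.6  114.8] z 153.1 yaw err 0.0021 F [ 0.3 -1.2  0.1] op -0.3
block st [-161.5    3.6] size [112.3  93.3] th 0.0482
```

View pics/b.png

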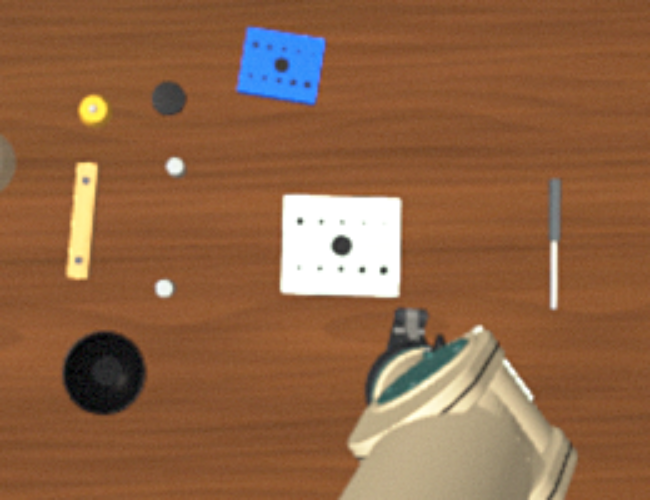

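The block is now at (-161.5, 3.6) mm with 0.048 rad of yaw. Next I go behind it with the fingers spread to 50 mm for a two-point push.

Request:
drive_tool:
  moves:
    - {"gripper":50,"tx":-20,"ty":30,"tz":0,"turn":0}
    - {"gripper":50,"tx":-32,"ty":68,"tz":0,"turn":0}
    - {"gripper":50,"tx":-33,"ty":105,"tz":0,"turn":0}
    - {"gripper":50,"tx":-33,"ty":112,"tz":15,"turn":0}
    - {"gripper":50,"tx":-33,"ty":112,"tz":30,"turn":0}

```text
time_s: 4.52
tool_pos: [0.5486, -0.1574, 0.1224]
orientation: [[0.108, 0.994, 0.008], [0.994, -0.108, -0.004], [-0.003, 0.008, -1.0]]
wrist_force: [-0.8, -0.5, -0.3]
opening: 0.0503
finger_force: 0.0
```

Run:
```python
from h import *
goto(-245,3,78)
```

```text
t 4.52 tool st [-245.8   -2.1] z 122.4 yaw err 0.0014 F [-0.8 -0.5 -0.3] op 50.3
to (-245, 3, 78) shift [ 1.  -5.4 44.3] turn 0.0014
```

Request:
drive_tool:
  moves:
    - {"gripper":50,"tx":0,"ty":-3,"tz":12,"turn":0}
    - {"gripper":50,"tx":0,"ty":-3,"tz":26,"turn":0}
    - {"gripper":50,"tx":0,"ty":-3,"tz":37,"turn":0}
    - {"gripper":50,"tx":0,"ty":-3,"tz":43,"turn":0}
    - {"gripper":50,"tx":0,"ty":-3,"tz":43,"turn":0}

```text
time_s: 4.93
tool_pos: [0.5404, -0.1558, 0.0778]
orientation: [[0.11, 0.994, -0.001], [0.994, -0.11, 0.0], [0.0, -0.001, -1.0]]
wrist_force: [-0.4, 0.2, -0.7]
opening: 0.0502
finger_force: 0.0
```

Run:
```python
from h import *
goto(-233,2,78);look()
```

```text
t 4.93 tool st [-245.2    6.3] z 77.8 yaw err -0.0006 F [-0.4  0.2 -0.7] op 50.2
to (-233, 2, 78) shift [12.2  4.3 -0.2] turn -0.0006
block st [-161.2    4.4] size [111.5  95.1] th 0.0418
```

Request:
drive_tool:
  moves:
    - {"gripper":50,"tx":8,"ty":3,"tz":0,"turn":0}
    - {"gripper":50,"tx":15,"ty":3,"tz":0,"turn":0}
    - {"gripper":50,"tx":22,"ty":3,"tz":0,"turn":0}
    - {"gripper":50,"tx":29,"ty":3,"tz":0,"turn":0}
    - {"gripper":50,"tx":35,"ty":3,"tz":0,"turn":0}

```text
time_s: 5.4
tool_pos: [0.5479, -0.1213, 0.0796]
orientation: [[0.11, 0.994, 0.002], [0.994, -0.11, -0.002], [-0.002, 0.002, -1.0]]
wrist_force: [-0.3, -3.9, 3.2]
opening: 0.0498
finger_force: 2.2
```

Run:
```python
from h import *
tool();look()
```

```text
t 5.4 tool st [-210.1    2.6] z 79.6 yaw err -0.0004 F [-0.3 -3.9  3.2] op 49.8
block st [-173.8  -14.7] size [198.3 101.9] th 0.2604
```

Run:
```python
from h import *
p,_=eyes.grab_frame("top");cv2.imwrite("cur.png",p[:,:,::-1])
hsv=cv2.cvtColor(p,cv2.COLOR_RGB2HSV)
u,v=w2px("top",[O[0]/1000-.143*.1095,O[1]/1000-.143,.022]);u,v=int(u),int(v);print(u,v,hsv[v+8,u],hsv[v-15,u-15])
cv2.imwrite("pics/c.png",cv2.resize(p[100:300,150:410,::-1],None,fx=2.5,fy=2.5))
for s,V in((10,230),(25,230),(40,200)):
    m=((hsv[:,:,1]<s)&(hsv[:,:,2]>V)).astype(np.uint8)
    for c in cv2.findContours(m,cv2.RETR_EXTERNAL,2)[0]:
        if cv2.contourArea(c)>800 and cv2.pointPolygonTest(c,(u,v+5),False)>=0:
            W=np.array([st(px2w("top",*q[0],.022)[:2]*1000) for q in c],np.float32);print(s,V,cv2.minAreaRect(W))
```

```text
278 195 [  0   0 255] [ 75   2 254]
10 230 ((-140.58251953125, 0.7647628784179688), (106.81287384033203, 90.37321472167969), 0.0797777846455574)
25 230 ((-139.79251098632812, 1.0409584045410156), (108.61742401123047, 91.08386993408203), 0.2501775920391083)
40 200 ((-139.57894897460938, 1.6337928771972656), (92.47188568115234, 108.75463104248047), 89.74834442138672)
```

View pics/c.png

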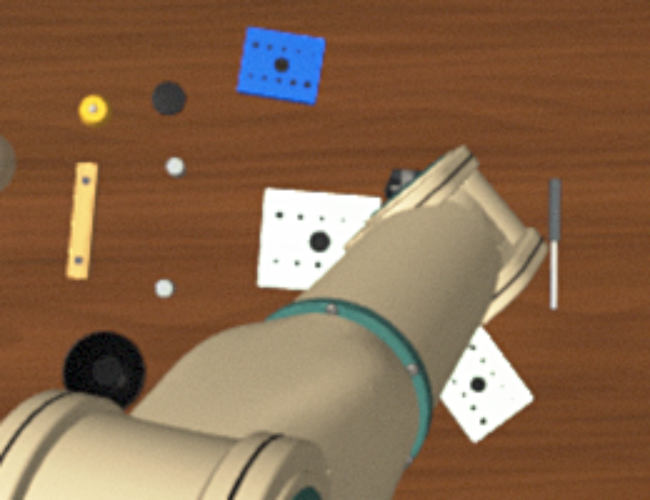

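The block is straight (about 0.002 rad, y ≈ +1) and both fingers are on its rear face. I'll carry on forward with a slight -y drift.

Add to h.py:
```python
def look(s=25,V=230):
    p,_=eyes.grab_frame("top");hsv=cv2.cvtColor(p,cv2.COLOR_RGB2HSV)
    m=((hsv[:,:,1]<s)&(hsv[:,:,2]>V)).astype(np.uint8);best=None
    for c in cv2.findContours(m,cv2.RETR_EXTERNAL,cv2.CHAIN_APPROX_NONE)[0]:
        if cv2.contourArea(c)<600:continue
        W=np.array([st(px2w("top",*q[0],.022)[:2]*1000) for q in c],np.float32)
        if abs(W[:,1].mean())>30 or not -220<W[:,0].mean()<60:continue
        r=cv2.minAreaRect(W);print("block",np.round(r[0],1),np.round(r[1],1),round(r[2],2),"deg  front x",round(W[:,0].max(),1),"y",W[:,1].min().round(1),W[:,1].max().round(1))
    return p
```

```text
(no output)
```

Request:
drive_tool:
  moves:
    - {"gripper":50,"tx":7,"ty":0,"tz":1,"turn":0}
    - {"gripper":50,"tx":14,"ty":0.5,"tz":1,"turn":0}
    - {"gripper":50,"tx":21,"ty":0.5,"tz":1,"turn":0}
    - {"gripper":50,"tx":28,"ty":1,"tz":1,"turn":0}
    - {"gripper":50,"tx":35,"ty":1,"tz":1,"turn":0}

```text
time_s: 5.92
tool_pos: [0.5523, -0.0865, 0.078]
orientation: [[0.11, 0.994, 0.0], [0.994, -0.11, -0.001], [-0.001, 0.001, -1.0]]
wrist_force: [-0.6, -4.8, 2.8]
opening: 0.0502
finger_force: 2.3
```

Request:
drive_tool:
  moves:
    - {"gripper":50,"tx":7,"ty":0,"tz":0,"turn":0}
    - {"gripper":50,"tx":14,"ty":0,"tz":0,"turn":0}
    - {"gripper":50,"tx":21,"ty":0,"tz":0,"turn":0}
    - {"gripper":50,"tx":28,"ty":0,"tz":0,"turn":0}
    - {"gripper":50,"tx":30,"ty":0,"tz":0,"turn":0}

```text
time_s: 6.33
tool_pos: [0.5555, -0.0546, 0.0777]
orientation: [[0.108, 0.994, -0.001], [0.994, -0.108, 0.002], [0.002, -0.001, -1.0]]
wrist_force: [-0.4, -3.3, 3.0]
opening: 0.05
finger_force: 2.1
```

Run:
```python
from h import *
tool();look()
```

```text
t 6.33 tool st [-142.9    2.4] z 77.7 yaw err 0.0015 F [-0.4 -3.3  3. ] op 50.0
block [-63.1   0.5] [85.5 90.7] 0.1 deg  front x -20.3 y -44.9 45.9
```

Request:
drive_tool:
  moves:
    - {"gripper":50,"tx":6,"ty":0.5,"tz":0,"turn":0}
    - {"gripper":50,"tx":12,"ty":0.5,"tz":0,"turn":0}
    - {"gripper":50,"tx":18,"ty":0.5,"tz":0,"turn":0}
    - {"gripper":50,"tx":24,"ty":0.5,"tz":0,"turn":0}
    - {"gripper":50,"tx":30,"ty":0.5,"tz":0,"turn":0}

```text
time_s: 6.8
tool_pos: [0.559, -0.026, 0.0776]
orientation: [[0.109, 0.994, -0.001], [0.994, -0.109, 0.001], [0.001, -0.001, -1.0]]
wrist_force: [-0.5, -3.1, -0.9]
opening: 0.0499
finger_force: 1.3
```

Run:
```python
from h import *
tool();look()
```

```text
t 6.8 tool st [-114.1    2. ] z 77.6 yaw err 0.0 F [-0.5 -3.1 -0.9] op 49.9
```

Request:
drive_tool:
  moves:
    - {"gripper":50,"tx":6,"ty":0,"tz":0,"turn":0}
    - {"gripper":50,"tx":12,"ty":0,"tz":0,"turn":0}
    - {"gripper":50,"tx":18,"ty":0,"tz":0,"turn":0}
    - {"gripper":50,"tx":24,"ty":0,"tz":0,"turn":0}
    - {"gripper":50,"tx":30,"ty":0,"tz":0,"turn":0}

```text
time_s: 7.27
tool_pos: [0.5624, 0.0036, 0.0778]
orientation: [[0.11, 0.994, -0.0], [0.994, -0.11, 0.0], [0.0, -0.0, -1.0]]
wrist_force: [-0.9, -2.1, -1.3]
opening: 0.0498
finger_force: 1.1
```

Run:
```python
from h import *
tool();p=look()
c,_=eyes.grab_frame("side")
cv2.imwrite("pics/d.png",cv2.resize(np.hstack([p[130:270,150:310,::-1],c[150:290,170:330,::-1]]),None,fx=2.5,fy=2.5))
```

```text
t 7.27 tool st [-84.3   1.8] z 77.8 yaw err -0.0001 F [-0.9 -2.1 -1.3] op 49.8
```

View pics/d.png

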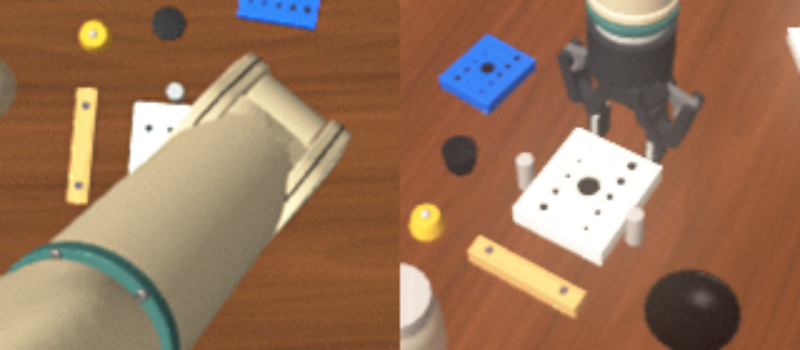

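The side view shows the block between the two posts, about 34 mm short of the bar.

Request:
drive_tool:
  moves:
    - {"gripper":50,"tx":6,"ty":0,"tz":0,"turn":0}
    - {"gripper":50,"tx":12,"ty":0,"tz":0,"turn":0}
    - {"gripper":50,"tx":18,"ty":0,"tz":0,"turn":0}
    - {"gripper":50,"tx":24,"ty":0,"tz":0,"turn":0}
    - {"gripper":50,"tx":29,"ty":0,"tz":0,"turn":0}

```text
time_s: 7.78
tool_pos: [0.5659, 0.0321, 0.078]
orientation: [[0.11, 0.994, 0.0], [0.994, -0.11, -0.0], [-0.0, 0.0, -1.0]]
wrist_force: [0.4, -3.1, 1.3]
opening: 0.0499
finger_force: 1.7
```

Request:
drive_tool:
  moves:
    - {"gripper":50,"tx":1,"ty":0,"tz":0,"turn":0}
    - {"gripper":50,"tx":2,"ty":0,"tz":0,"turn":0}
    - {"gripper":50,"tx":2.5,"ty":0,"tz":0,"turn":0}
    - {"gripper":50,"tx":3,"ty":0,"tz":0,"turn":0}
    - {"gripper":50,"tx":3,"ty":0,"tz":0,"turn":0}

```text
time_s: 8.2
tool_pos: [0.566, 0.0342, 0.078]
orientation: [[0.11, 0.994, 0.0], [0.994, -0.11, -0.0], [-0.0, 0.0, -1.0]]
wrist_force: [-0.1, -3.0, 1.2]
opening: 0.0497
finger_force: 1.7
```

Run:
```python
from h import *
tool()
```

```text
t 8.2 tool st [-53.5   1.6] z 78.0 yaw err -0.0009 F [-0.1 -3.   1.2] op 49.7
```

Request:
drive_tool:
  moves:
    - {"gripper":50,"tx":1,"ty":0,"tz":0,"turn":0}
    - {"gripper":50,"tx":1.5,"ty":0,"tz":0,"turn":0}
    - {"gripper":50,"tx":2,"ty":0,"tz":0,"turn":0}
    - {"gripper":50,"tx":2.5,"ty":0,"tz":0,"turn":0}
    - {"gripper":50,"tx":2.5,"ty":0,"tz":0,"turn":0}

```text
time_s: 8.62
tool_pos: [0.5664, 0.037, 0.078]
orientation: [[0.11, 0.994, 0.0], [0.994, -0.11, -0.0], [-0.0, 0.0, -1.0]]
wrist_force: [-0.2, -3.3, 2.7]
opening: 0.0502
finger_force: 1.9
```

Request:
drive_tool:
  moves:
    - {"gripper":50,"tx":0.5,"ty":0,"tz":0,"turn":0}
    - {"gripper":50,"tx":1,"ty":0,"tz":0,"turn":0}
    - {"gripper":50,"tx":1.5,"ty":0,"tz":0,"turn":0}
    - {"gripper":50,"tx":1.5,"ty":0,"tz":0,"turn":0}
    - {"gripper":50,"tx":1.5,"ty":0,"tz":0,"turn":0}

```text
time_s: 9.03
tool_pos: [0.5665, 0.0386, 0.078]
orientation: [[0.11, 0.994, 0.0], [0.994, -0.11, 0.0], [0.0, 0.0, -1.0]]
wrist_force: [-0.7, -4.3, 3.5]
opening: 0.0503
finger_force: 2.0
```

Run:
```python
from h import *
tool()
```

```text
t 9.03 tool st [-49.1   1.6] z 78.0 yaw err -0.0003 F [-0.7 -4.3  3.5] op 50.3
```

Force is just starting to rise (4.3 N). I'll push a little more to confirm contact.

Request:
drive_tool:
  moves:
    - {"gripper":50,"tx":0.5,"ty":0,"tz":0,"turn":0}
    - {"gripper":50,"tx":1,"ty":0,"tz":0,"turn":0}
    - {"gripper":50,"tx":1,"ty":0,"tz":0,"turn":0}

```text
time_s: 9.28
tool_pos: [0.5666, 0.0396, 0.0779]
orientation: [[0.11, 0.994, 0.0], [0.994, -0.11, -0.0], [-0.0, 0.0, -1.0]]
wrist_force: [-0.4, -4.3, 2.5]
opening: 0.0501
finger_force: 2.1
```

Request:
drive_tool:
  moves:
    - {"gripper":50,"tx":0.5,"ty":0,"tz":0,"turn":0}
    - {"gripper":50,"tx":1,"ty":0,"tz":0,"turn":0}
    - {"gripper":50,"tx":1,"ty":0,"tz":0,"turn":0}

```text
time_s: 9.53
tool_pos: [0.5667, 0.0404, 0.0779]
orientation: [[0.11, 0.994, 0.0], [0.994, -0.11, -0.0], [-0.0, 0.0, -1.0]]
wrist_force: [-0.7, -4.6, 3.7]
opening: 0.0501
finger_force: 2.4
```

Run:
```python
from h import *
tool()
c,_=eyes.grab_frame("side")
cv2.imwrite("pics/e.png",cv2.resize(c[170:290,170:320,::-1],None,fx=4,fy=4,interpolation=cv2.INTER_CUBIC))
```

```text
t 9.53 tool st [-47.2   1.6] z 77.9 yaw err -0.0004 F [-0.7 -4.6  3.7] op 50.1
```

View pics/e.png

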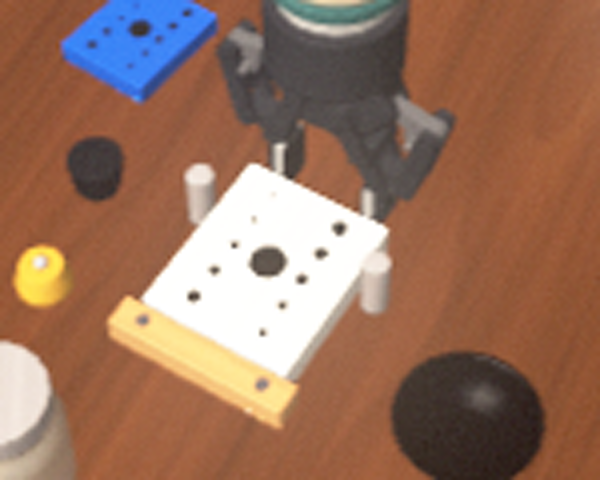

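The picture shows the block nearly at or on the bar (edge near (215,340)). I'll go on gently until the force rises clearly.

Request:
drive_tool:
  moves:
    - {"gripper":50,"tx":0.5,"ty":0,"tz":0,"turn":0}
    - {"gripper":50,"tx":1,"ty":0,"tz":0,"turn":0}
    - {"gripper":50,"tx":1.5,"ty":0,"tz":0,"turn":0}
    - {"gripper":50,"tx":1.5,"ty":0,"tz":0,"turn":0}

```text
time_s: 9.92
tool_pos: [0.5667, 0.0406, 0.0779]
orientation: [[0.111, 0.994, 0.0], [0.994, -0.111, -0.002], [-0.002, 0.0, -1.0]]
wrist_force: [-0.9, -6.8, 3.7]
opening: 0.0498
finger_force: 3.6
```

Request:
drive_tool:
  moves:
    - {"gripper":50,"tx":0.5,"ty":0,"tz":0,"turn":0}
    - {"gripper":50,"tx":1,"ty":0,"tz":0,"turn":0}
    - {"gripper":50,"tx":1,"ty":0,"tz":0,"turn":0}

```text
time_s: 10.17
tool_pos: [0.5667, 0.0407, 0.078]
orientation: [[0.111, 0.994, 0.0], [0.994, -0.111, -0.003], [-0.003, 0.0, -1.0]]
wrist_force: [-2.1, -9.1, 3.0]
opening: 0.0499
finger_force: 4.4
```

The tool has stopped at 0.0407 while the force rises to 9 N, so the block is against the stop. I'll back off straight, then go up and out of the top view.

Request:
drive_tool:
  moves:
    - {"gripper":50,"tx":-4,"ty":0,"tz":0,"turn":0}
    - {"gripper":50,"tx":-12,"ty":0,"tz":0,"turn":0}
    - {"gripper":50,"tx":-30,"ty":0,"tz":0,"turn":0}
    - {"gripper":50,"tx":-40,"ty":0,"tz":-25,"turn":0}
    - {"gripper":50,"tx":-50,"ty":0,"tz":-60,"turn":0}

```text
time_s: 10.58
tool_pos: [0.5593, -0.0059, 0.1358]
orientation: [[0.109, 0.994, -0.007], [0.994, -0.109, 0.003], [0.002, -0.007, -1.0]]
wrist_force: [1.0, -0.0, -0.6]
opening: 0.05
finger_force: 0.0
```

Request:
drive_tool:
  moves:
    - {"gripper":50,"tx":-30,"ty":-10,"tz":-20,"turn":0}
    - {"gripper":50,"tx":-65,"ty":-20,"tz":-30,"turn":0}
    - {"gripper":50,"tx":-100,"ty":-30,"tz":-40,"turn":0}
    - {"gripper":50,"tx":-130,"ty":-35,"tz":-45,"turn":0}
    - {"gripper":50,"tx":-130,"ty":-35,"tz":-45,"turn":0}

```text
time_s: 11.0
tool_pos: [0.5108, -0.1386, 0.1848]
orientation: [[0.118, 0.993, 0.002], [0.993, -0.118, -0.003], [-0.003, 0.003, -1.0]]
wrist_force: [0.1, -0.5, 0.0]
opening: 0.0499
finger_force: 0.0
```

Run:
```python
from h import *
tool();p=look();look(40,200)
cv2.imwrite("pics/f.png",cv2.resize(p[120:280,120:400,::-1],None,fx=2.8,fy=2.8,interpolation=cv2.INTER_CUBIC))
```

```text
t 11.0 tool st [-231.3   37.6] z 184.8 yaw err -0.009 F [ 0.1 -0.5  0. ] op 49.9
block [20.3  0.2] [110.3  92.2] 0.04 deg  front x 75.4 y -45.9 46.3
block [20.1  0.1] [ 92.6 110.5] 89.96 deg  front x 75.4 y -46.2 46.4
```

View pics/f.png

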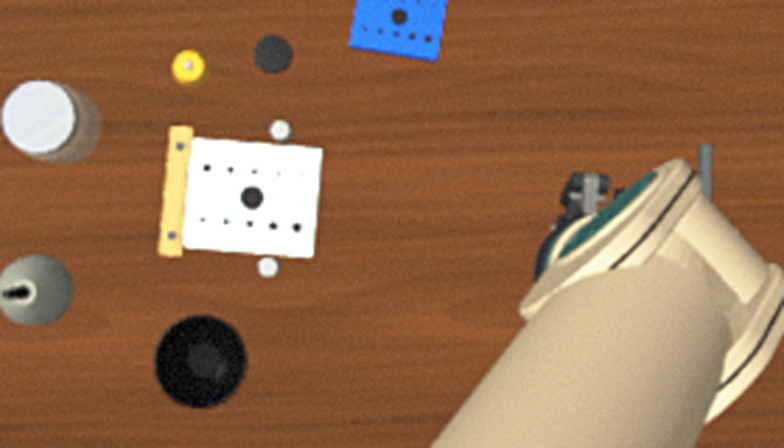

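The block is at home (20.2, 0.2) mm, straight and against the bar at (185,195). The arm is clear.

```bash
python3 -c "
from h import *
print(workorder.sign_off())"
```

```text
the job is handed in; nothing more can be done
None
```

The job is handed in at about 11 s: the bench block rests against the stop bar between the posts, measured at x = 20.2 mm, y = 0.2 mm and straight to within 0.1°; I saw nothing else displaced, and the arm is clear of the block.

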